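# Shut and bolt the trial-lens case before the van drives off

### The arm

A 6-joint arm with a two-finger parallel gripper is mounted at the origin on the work surface. World frame = base frame: x ahead of the robot, y to its left, z up, the work surface at z = 0. Lengths are in mm, angles in rad, forces in N, time in s.
With the tool pointing down it reaches from about 325 to 900 mm from the base axis. Payload 6.1 kg.
Tool frame: the origin (TCP) lies at the very end of the fingers, on their centre line; the grasp point (between the pads) lies 19 mm behind it; z points along the fingers, y is the line along which they close (so a half turn about z gives the same grasp; the last joint's range is limited). The gripper opens to 87 mm and grips with 3 to 60 N. Pads are 19 mm wide; open, the fingers measure 117 mm over their backs; the gripper's body (75 mm by 190 mm) begins 51 mm behind the grasp point.
Start: joints at [-1.243, 0.22, 1.526, -0, 1.395, -0.126], TCP at [273.982, -561.738, 222.538] pointing down, gripper open.
Joint ranges: [-2.98, 2.98], [-0.91, 2.08], [0.09, 2.57], [-1.24, 4.39], [0.2, 2.65], [-2.68, 2.68]. Speed limits (rad/s): [2.57, 2.57, 3.01, 3.14, 3.14, 3.14].

### API

Orientations are given as a unit quaternion [x, y, z, w].
In Python, from cell import bot gives the robot as it stands.
- The arm moves only by the shell command python3 -m pendant 'ROWS' [OPENING] [FORCE]. ROWS is JSON, a list of rows, each an object of numbers: "tx", "ty", "tz": the shift along the tool's x, y, z scaled (see below); "wx", "wy", "wz": the turn, a rotation vector about the tool's x, y, z scaled (see below). A call has 1 to 10 rows; each row shifts and turns the commanded pose from where the row before left it, along the tool's axes as they then stand; what a row does not reach is not made up. The controller multiplies each number of a shift by 0.025 m and each number of a turn by 5 degrees. A row lasts 1/10 s, in which the tool goes at most 50 mm and 8.59 degrees, less where a joint would pass 70% of its speed; a pose out of reach is approached as far as the arm can. A call with a number of a shift or a turn outside -1 to 1 is refused whole. A call with a gripper value outside its range is refused whole. OPENING is the opening, from 0 (shut) to 1 (fully open), set as the call begins (- or left out, the last holds). The fingers move at their own pace and stop on an object; FORCE is the grip in N (left out, the last holds). Time passes only in rows, so rows that do not move let the fingers close. It gives the time, the measured TCP pose, the force, the opening and the grip force at its end, in the units of the state.
- bot.read_state(): the state, without advancing time (a new reading comes with each control period).
- bot.grab_frame(name): name is "scene" or "top" or "wrist"; returns a dict with "frame" (384x512x3 uint8, red, green, blue), "depth" (384x512 float32, mm along the optical axis (not along the pixel's ray), 0 where there is no reading), "camera_matrix" (3x3 intrinsics, pixels), "dist_coeffs" ([k1, k2, p1, p2, k3] as OpenCV has them; the pictures are not rectified), "xyz" and "orientation" of the camera in the world; the wrist camera has in their place "T_tool_cam" (4x4, takes a point from camera to tool coordinates, whose origin is the TCP and whose axes are the flange's). Camera axes: x right, y up, looking along -z (the intrinsics and any distortion apply to the point x, -y, -z); pixel columns grow to the right and rows downward; lengths in mm; the calibration is good to about 2 mm. A picture is of the moment at which its call begins: read the wrist's pose just before it.
- bot.close_job(): hands the job in; it is judged then, once.
The state is a dict: "time_s": time; "q": joint angles; "joint_velocities": joint speeds; "joint_efforts": joint torques, N m; "tcp_pos": TCP position; "ee_rot": TCP orientation; "force": force on the tool from outside, world axes, zero at the start; "wrist_torque": the same for the moment, N m; "gripper_width": finger opening in mm; "finger_force": force on a finger pad.
Only numpy, scipy, OpenCV 4.12 (cv2) and the standard library are available. Lean on these libraries where they do the work, as an engineer would, in place of code of your own. Each camera call takes 0.05 s, during which the arm holds its last target. There are 200 camera calls.

### The job

Before the van drives off, gently push the open lid of the blue lens case fully down with the fingertips, without slamming it, and only then push the knob of its stainless slide latch sideways all the way to its stop so that the bolt goes through the lid's keeper. Push only: do not pinch the lid or the knob, and leave the spectacle frame, trial lens, occluder, spray bottle, jar and pen torch where they lie. Finish clear of everything.

Things in the scene. Friction and masses are not known exactly. Their poses are not given: they have to be found in the camera images.
- case: Blue plastic lens case, fixed. Frame: origin at shelf level under the tray's centre, z up, x towards the lid hinge, y left as seen from the latch side. Tray x -80..80, y -120..120 mm, rim 55 high; front ledge x -125..-80, 45 high, carries the slide latch (bolt axis along y at x -105, z 55). Fixed steel guides over the bolt at y -50, 16 and 48 mm, tops at z 63 mm.
- lid (a joint): Lid angle, rad: 0 = fully shut, grows as it opens upward (max 1.45). Hinge axis along the case's y at case x 80, z 55 mm. Stiff hinge: stays where it is left; closing takes about 1 to 3 N at the free edge. Shut, its top is at case z 73 mm.
- lid_edge (a point): Middle of the lid's free edge, on its outer face; z is the outer face's normal. The lid: blue shell with grey lining, 160 mm from hinge axis to free edge, 240 wide, 18 thick; the hinge axis is level with its underside (outer face 18 mm off). A steel keeper strap, 12 mm wide, sticks out 35 mm beyond this edge at case y 31 mm.
- latch (a joint): Slide latch travel, m: 0 = fully withdrawn, 0.032 = fully home at its stop, bolt through the keeper. It moves the knob along the case's +y against about 2 N of friction and stays where it is left.
- knob_top (a point): Centre of the top of the latch's upright steel knob (14 mm along case y, 16 mm along case x; top at case z 88 mm, its side faces z 59..85 mm). Push on its case -y face. At latch 0 it is at case x -105, y -28 mm.
- frame: loose tortoiseshell (brown) spectacle frame lying folded, 145 x 48 mm, 16 high; origin under its centre, long axis y
- lens: loose round clear glass trial lens with nickel rim, 40 mm across, 5 high, small tab towards its -x; origin under its centre
- occluder: loose yellow plastic occluder (flat paddle with handle), 200 x 60 mm, 5 thick, along its x; origin under its middle
- spray: loose clear lens-spray bottle, 40 mm across, 110 high, upright; origin under its centre
- jar: loose green jar, 56 mm across, 70 high, upright; origin under its centre
- penlight: loose aluminium pen torch, 130 x 15 mm, 16 high, along its x; origin under its centre

How it is judged:
By the outcome, as a careful person would: the job done as asked, in the order asked, and still so for the second after the job is handed in, with the robot touching nothing.
It also fails if it takes over 45 s, if anything falls off the work surface, if the arm or the gripper's body presses on something with over 40 N, if the wrist force passes 120 N, or if a joint passes its speed limit or range.

## Working session

There is one attempt and no reset: what is moved stays moved. The work goes in short steps, Python scripts to look and compute and a shell command to move; the robot and the scene stay as the last step left them, time stands still between calls to the robot, and variables do not carry over. Pictures are saved under pics/ and viewed, at most 10 in all, crops included, and the job is handed in when it is done.

```bash
mkdir -p pics; ls
cat > h.py <<'E'
import numpy as np, cv2
from cell import bot
from scipy.spatial.transform import Rotation as R
def grab(n):
    s=bot.read_state(); f=bot.grab_frame(n); 
    if n=="wrist":
        T=np.eye(4);T[:3,:3]=R.from_quat(s['ee_rot']).as_matrix();T[:3,3]=s['tcp_pos']
        f['T']=T@np.array(f['T_tool_cam'])
    else:
        T=np.eye(4);T[:3,:3]=R.from_quat(f['orientation']).as_matrix();T[:3,3]=f['xyz'];f['T']=T
    return f
def cloud(f):
    h,w=f['depth'].shape
    u,v=np.meshgrid(np.arange(w),np.arange(h))
    p=cv2.undistortPoints(np.stack([u,v],-1).reshape(-1,1,2).astype(float),np.array(f['camera_matrix']),np.array(f['dist_coeffs'])).reshape(h,w,2)
    d=f['depth'][...,None]
    c=np.concatenate([p[...,:1]*d,-p[...,1:]*d,-d],-1)
    return c@f['T'][:3,:3].T+f['T'][:3,3]
E
python3 - <<'E'
from h import *
import pickle
for n in("scene","top"):
    f=grab(n);cv2.imwrite(f'pics/{n}0.png',f['frame'][...,::-1]);pickle.dump(f,open(n+'.pkl','wb'))
    print(n,f['T'].round(2).tolist(),(f['depth']>0).mean())
print(bot.read_state())
E
```

```text
pics
scene [[-0.62, -0.59, 0.51, 1274.99], [0.78, -0.48, 0.4, 597.68], [0.01, 0.65, 0.76, 1163.89], [0.0, 0.0, 0.0, 1.0]] 0.9959259033203125
top [[0.01, 0.99, -0.13, 426.65], [-1.0, 0.02, 0.03, 22.2], [0.03, 0.13, 0.99, 1073.52], [0.0, 0.0, 0.0, 1.0]] 0.9958648681640625
{'time_s': 0.1, 'q': array([-1.24312941e+00,  2.21128753e-01,  1.52749326e+00, -2.23784662e-05,
        1.39467649e+00, -1.26101929e-01]), 'joint_velocities': array([-0.00160197, -0.00114104, -0.0040174 , -0.00265882,  0.00109881,
        0.00019094]), 'joint_efforts': array([ 9.87847889e-04, -4.95943737e+01, -3.88519835e+01,  6.99604698e-02,
        5.15171641e-02, -4.89688000e-05]), 'tcp_pos': array([ 273.78331188, -561.23313229,  221.55992364]), 'ee_rot': array([ 9.74371153e-01,  2.24944725e-01, -9.67732558e-05, -8.47490955e-04]), 'force': array([-0.10477053,  1.01549297,  0.73047356]), 'wrist_torque': array([-0.03185925, -0.02556845, -0.05549265]), 'finger_force': 0.0, 'gripper_width': 87.43946583749523}
```

View pics/scene0.png

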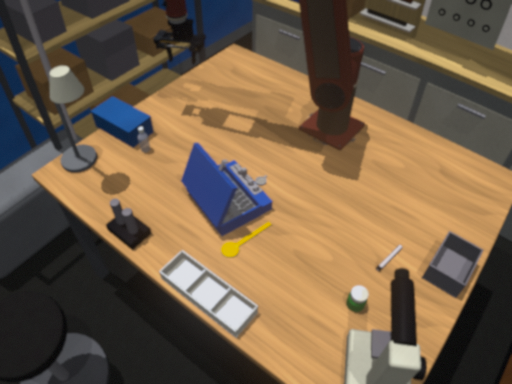

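View pics/top0.png

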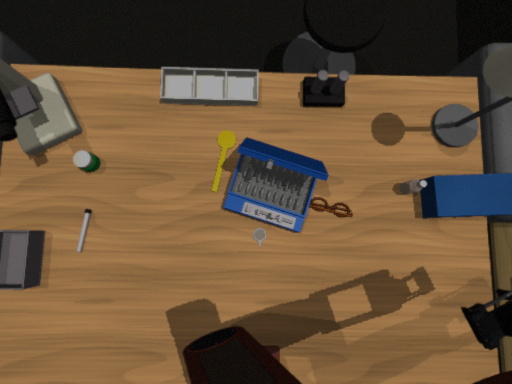

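The top view shows the blue case at (275,187), with its hinge side at the top (away from the robot) and the latch ledge towards the robot. The occluder is at (222,160), frame at (330,207), lens at (260,237), and the spray is far off at (415,186). Next I'll measure the case.

Run:
```python
from h import *
import pickle
for n,(u0,u1,v0,v1) in(("scene",(170,285,135,240)),("top",(212,335,130,240))):
    f=pickle.load(open(n+'.pkl','rb'));P=cloud(f)
    hsv=cv2.cvtColor(f['frame'],cv2.COLOR_RGB2HSV)
    m=(hsv[...,0]>105)&(hsv[...,0]<130)&(hsv[...,1]>130)&(hsv[...,2]>50)
    b=np.zeros_like(m);b[v0:v1,u0:u1]=1;m&=b
    B=P[m];print(n,len(B),B.min(0).round(),B.max(0).round(),np.histogram(B[:,2],np.arange(0,260,10))[0])
    tbl=P[v1+20:v1+30,u0:u0+30].reshape(-1,3);print('table z',np.median(tbl[:,2]))
    # ledge/rim footprint: points 30..60
    L=P[b&(P[...,2]>35)&(P[...,2]<62)];r=cv2.minAreaRect(L[:,:2].astype(np.float32));print('low',r)
    H=P[b&(P[...,2]>70)];print('hi',cv2.minAreaRect(H[:,:2].astype(np.float32)))
    # lid plane
    c=H.mean(0);w=np.linalg.svd(H-c,full_matrices=False);print('lid n',w[2][2],c,w[1]/np.sqrt(len(H)),H[:,2].max())
    i=np.argsort(H[:,2])[-40:];print('top edge',H[i].mean(0),H[i].std(0))
    cv2.imwrite(f'pics/{n}1.png',cv2.resize(f['frame'][v0:v1,u0:u1,::-1],None,fx=5,fy=5,interpolation=3))
```

```text
scene 2517 [ 446. -213.   36.] [1275.  598. 1164.] [  0   0   0  24 182 120  90 134 132 130 136 147 134 153 140 150 150 146
 157 177 211   0   0   0   0]
table z 6.087845146983341
low ((574.9437255859375, -72.73260498046875), (242.80331420898438, 218.18377685546875), 73.05198669433594)
hi ((940.6347045898438, 175.70895385742188), (1053.8751220703125, 220.80184936523438), 39.774497985839844)
lid n [ 0.86491612 -0.47170505 -0.17150641] [651.53013956 -72.59956333 161.98895471] [178.66954847  60.37569794  34.99642601] 1163.8935178080355
top edge [1258.2296508   581.56657164 1140.69570702] [104.67674126 100.61130116 144.87028194]
top 2325 [ 427. -214.   21.] [ 705.   67. 1074.] [  0   0  15  22 532 303   6   3  45  56  51  57  56  66  61  66  67  69
  76  97 656  13   0   0   0]
table z 0.9497032585749139
low ((551.1080322265625, -69.74075317382812), (239.82521057128906, 172.895263671875), 73.08099365234375)
hi ((544.2990112304688, -67.57559204101562), (238.97393798828125, 277.7857971191406), 72.84107208251953)
lid n [ 0.91617125 -0.30736585  0.25720902] [618.92483896 -88.84892067 195.80461536] [161.97390683  66.63423084  26.00718446] 1073.5213374345606
top edge [ 426.65441313   22.19580894 1073.52133743] [2.84217094e-13 2.13162821e-14 9.09494702e-13]
```

View pics/top1.png

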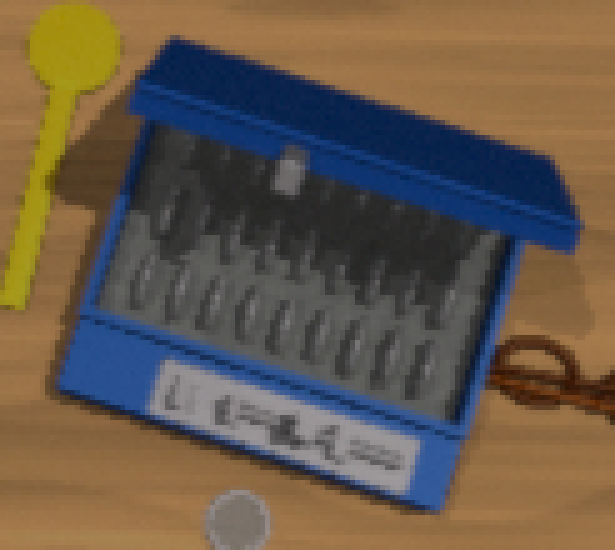

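The top crop shows the lid leaning back, its free edge running from (135,105) to (575,235). The keeper is at (290,170), the front ledge and latch plate at (290,430), the lens at (238,520) just in front, and the frame touching the right side.

Run:
```python
from h import *
import pickle
yaw=np.radians(-17); 
for n,(u0,u1,v0,v1) in(("scene",(170,285,135,240)),("top",(212,335,130,240))):
    f=pickle.load(open(n+'.pkl','rb'));P=cloud(f);ok=f['depth']>0
    b=np.zeros(ok.shape,bool);b[v0:v1,u0:u1]=1;b&=ok
    hsv=cv2.cvtColor(f['frame'],cv2.COLOR_RGB2HSV)
    m=b&(hsv[...,0]>105)&(hsv[...,0]<130)&(hsv[...,1]>130)
    A=P[b&(P[...,2]>38)&(P[...,2]<52)&m]
    r=cv2.minAreaRect(A[:,:2].astype(np.float32));print(n,'ledge',r)
    th=np.radians(r[2]-90 if r[2]>45 else r[2]);
    M=np.array([[np.cos(th),np.sin(th)],[-np.sin(th),np.cos(th)]])
    Q=P.copy();Q[...,:2]=P[...,:2]@M.T
    q=Q[b&(P[...,2]>38)&(P[...,2]<60)]
    print('yaw',np.degrees(th),'x lo/hi',np.percentile(q[:,0],[0,1,99,100]),'y',np.percentile(q[:,1],[0,1,99,100]))
    H=Q[m&(P[...,2]>75)&(P[...,2]<260)]
    print('lid y',np.percentile(H[:,1],[0.5,99.5]))
    for z in range(80,220,15):
        h=H[abs(H[:,2]-z)<5]
        if len(h):print(z,len(h),np.percentile(h[:,0],[2,50,98]).round(1))
    print('knob?',[x.round(1) for x in Q[b&(P[...,2]>64)&(P[...,2]<100)&(Q[...,0]<np.percentile(q[:,0],1)+45)]])
```

```text
scene ledge ((518.0932006835938, -55.118133544921875), (237.80105590820312, 104.8570785522461), 67.87528991699219)
yaw -22.124710083007812 x lo/hi [444.04130538 448.03719202 641.35401456 672.48021641] y [ 19.44643163  24.58950642 273.79657291 275.42464345]
lid y [ 42.53574541 271.82165226]
80 132 [651.1 661.  672.4]
95 130 [642.6 653.8 665.3]
110 138 [636.3 646.7 658.1]
125 134 [628.3 639.4 650.5]
140 141 [622.  632.9 644.4]
155 150 [615.  625.8 636.8]
170 151 [607.7 618.7 630.8]
185 157 [602.2 612.2 623.4]
200 255 [583.6 601.  615.1]
knob? [array([472.8, 107.1,  87.9]), array([469.3, 108. ,  87. ]), array([480.3, 106.3,  86. ]), array([477.1, 107.8,  85.7]), array([474.8, 110.8,  87.3]), array([472.2, 113.2,  88.2]), array([467.3, 111.4,  84.1]), array([480.7, 106.9,  81.8]), array([482.5, 117.9,  92.7]), array([474.5, 110.2,  81.6]), array([475. , 118.4,  89.3]), array([471.8, 119.9,  89.1]), array([482.2, 109.8,  80.1]), array([481.9, 116.6,  86.2]), array([478.9, 118.4,  86.3]), array([474.6, 117.7,  83.5]), array([469.4, 115.1,  78.5]), array([466.7, 117.5,  79.3]), array([480.4
[... 2070 characters left out ...]
,  64.7]), array([477. ,  70.8,  84.3]), array([477.5,  68.4,  88.5]), array([478.6,  65.5,  85.8]), array([479.2,  63. ,  88.6]), array([479.9,  60.3,  89.8]), array([481.3,  57.1,  83.2]), array([474. ,  70.2,  87.3]), array([475. ,  67.4,  86. ]), array([475.6,  64.9,  88.8]), array([476.4,  62.2,  89.7]), array([477.4,  59.4,  87.9]), array([484.4,  40.7,  64.4]), array([473.9,  62.9,  74.2]), array([473.8,  61.3,  88. ]), array([474.8,  58.4,  85.8]), array([480.7,  42.7,  65. ]), array([481.4,  40.1,  66.3]), array([477.9,  41.9,  65.1]), array([479.6,  36.3,  65. ]), array([474.3,  43.8,  64.7]), array([475. ,  41.3,  66.9]), array([473.2,  37.5,  65.6]), array([473.9,  34.9,  66.8])]
```

Measured case: yaw -16.4°, origin (587, 88) in the rotated frame, lid at about 1.13 rad, knob top at z 88. These agree with the stated sizes. Next I'll rise, shut the gripper and align the tool to the case.

```bash
python3 -m pendant '[{"tz":-0.5,"wz":1},{"tz":-0.5,"wz":1},{"tz":-0.5,"wz":1},{"tz":-0.5,"wz":1},{"tz":-0.5,"wz":1},{"tz":-0.5,"wz":1},{"tz":-0.5,"wz":1},{"tz":-0.5,"wz":1},{"wz":0.48},{}]' 0 10
cat >> h.py <<'E'
yaw=np.radians(-16.4);O=np.array([[np.cos(yaw),-np.sin(yaw)],[np.sin(yaw),np.cos(yaw)]])@[586.5,88.5]
A=np.array([[np.cos(yaw),-np.sin(yaw)],[np.sin(yaw),np.cos(yaw)]])
def st(target=None):
    s=bot.read_state();p=np.array(s['tcp_pos']);c=np.r_[A.T@(p[:2]-O),p[2]]
    Rm=R.from_quat(s['ee_rot']).as_matrix()
    print('t',round(s['time_s'],2),'case',c.round(1),'F',np.array(s['force']).round(1),'toolx deg',np.degrees(np.arctan2(Rm[1,0],Rm[0,0])).round(2),'z',Rm[:,2].round(3),'w',round(s['gripper_width'],1))
    if target is not None:
        d=np.array(target)-c;w=np.r_[A@d[:2],d[2]];print('units',(Rm.T@w/25).round(2))
E
python3 -c "
from h import *
print(O);st([93,0,300])"
```

```text
[587.624865   -80.69397769]
t 0.1 case [-165.4 -549.6  221.6] F [-0.1  1.   0.7] toolx deg 26.0 z [-0.001  0.002 -1.   ] w 87.4
units [22.46 -9.27 -3.12]schema error: expected keys tx, ty, tz, wx, wy, wz
```

```bash
python3 -m pendant '[{"tx":0,"ty":0,"tz":-0.5,"wx":0,"wy":0,"wz":1},{"tx":0,"ty":0,"tz":-0.5,"wx":0,"wy":0,"wz":1},{"tx":0,"ty":0,"tz":-0.5,"wx":0,"wy":0,"wz":1},{"tx":0,"ty":0,"tz":-0.5,"wx":0,"wy":0,"wz":1},{"tx":0,"ty":0,"tz":-0.5,"wx":0,"wy":0,"wz":1},{"tx":0,"ty":0,"tz":-0.5,"wx":0,"wy":0,"wz":1},{"tx":0,"ty":0,"tz":-0.5,"wx":0,"wy":0,"wz":1},{"tx":0,"ty":0,"tz":-0.5,"wx":0,"wy":0,"wz":1},{"tx":0,"ty":0,"tz":0,"wx":0,"wy":0,"wz":0.48},{"tx":0,"ty":0,"tz":0,"wx":0,"wy":0,"wz":0}]' 0 10
python3 -c "
from h import *
st([93,0,300])"
```

```text
time_s: 1.1
tcp_pos: [274.0, -561.7, 322.5]
ee_rot: [0.99, -0.143, 0.0, -0.0]
force: [-0.6, 0.1, -0.1]
gripper_width: 15.2
finger_force: 0.0
t 1.1 case [-165.1 -550.   322.5] F [-0.6  0.1 -0.1] toolx deg -16.42 z [ 0.  0. -1.] w 15.2
units [ 10.32 -22.     0.9 ]
```

```bash
python3 -m pendant '[{"tx":0,"ty":-1,"tz":0,"wx":0,"wy":0,"wz":0},{"tx":0,"ty":-1,"tz":0,"wx":0,"wy":0,"wz":0},{"tx":0,"ty":-1,"tz":0,"wx":0,"wy":0,"wz":0},{"tx":0,"ty":-1,"tz":0,"wx":0,"wy":0,"wz":0},{"tx":0,"ty":-1,"tz":0,"wx":0,"wy":0,"wz":0},{"tx":0,"ty":-1,"tz":0,"wx":0,"wy":0,"wz":0},{"tx":0,"ty":-1,"tz":0,"wx":0,"wy":0,"wz":0},{"tx":0,"ty":-1,"tz":0,"wx":0,"wy":0,"wz":0},{"tx":0,"ty":-1,"tz":0,"wx":0,"wy":0,"wz":0},{"tx":0,"ty":-1,"tz":0,"wx":0,"wy":0,"wz":0}]'
python3 -m pendant '[{"tx":0,"ty":-1,"tz":0,"wx":0,"wy":0,"wz":0},{"tx":0,"ty":-1,"tz":0,"wx":0,"wy":0,"wz":0},{"tx":0,"ty":-1,"tz":0,"wx":0,"wy":0,"wz":0},{"tx":0,"ty":-1,"tz":0,"wx":0,"wy":0,"wz":0},{"tx":0,"ty":-1,"tz":0,"wx":0,"wy":0,"wz":0},{"tx":0,"ty":-1,"tz":0,"wx":0,"wy":0,"wz":0},{"tx":0,"ty":0,"tz":0,"wx":0,"wy":0,"wz":0},{"tx":0,"ty":0,"tz":0,"wx":0,"wy":0,"wz":0}]'
python3 - <<'E'
from h import *
st([93,0,300])
f=grab("wrist");cv2.imwrite('pics/w1.png',f['frame'][...,::-1])
P=cloud(f);M=P.copy();M[...,:2]=(P[...,:2]-O)@A
ok=f['depth']>0
k=M[ok&(M[...,2]>82)&(M[...,2]<95)&(abs(M[...,0]+105)<20)&(abs(M[...,1])<60)];
print('knob',len(k));
if len(k):print(np.percentile(k,[2,50,98],axis=0).round(1))
g=M[ok&(M[...,2]>35)&(M[...,2]<49)&(M[...,0]<-70)];
if len(g):print(np.percentile(g,[1,99],axis=0).round(1))
E
```

```text
time_s: 2.1
tcp_pos: [344.5, -320.6, 321.7]
ee_rot: [0.99, -0.142, -0.0, -0.0]
force: [-0.5, 0.1, 1.4]
gripper_width: 0.4
finger_force: 0.0
time_s: 2.9
tcp_pos: [386.7, -177.7, 322.1]
ee_rot: [0.99, -0.141, -0.0, 0.0]
force: [-0.3, -0.4, 1.0]
gripper_width: 0.6
finger_force: 0.0
t 2.9 case [-165.3 -149.8  322.1] F [-0.3 -0.4  1. ] toolx deg -16.27 z [-0.001 -0.    -1.   ] w 0.6
units [10.35 -5.97  0.87]
knob 178
[[-111.8  -30.5   83.4]
 [-103.8  -24.5   87.8]
 [ -96.9  -17.3   89.5]]
[[-125.  -115.6   42.9]
 [ -79.2  119.4   48.6]]
```

View pics/w1.png

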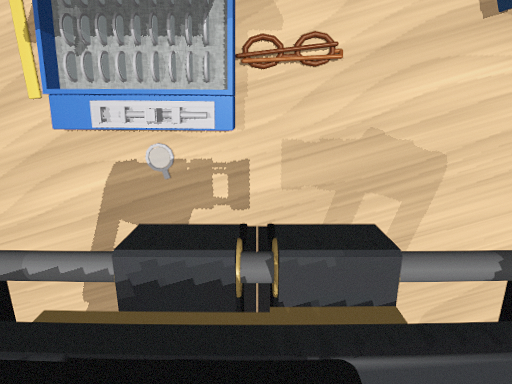

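The wrist view confirms the fit: knob at about (152,115), i.e. case (-104,-24,88), ledge x -125..-79, y ±119. The lens is at (160,157) and the frame at (292,50), both clear of the path. Now I'll pass over the lid to the far side.

```bash
python3 -m pendant '[{"tx":1,"ty":-0.6,"tz":0,"wx":0,"wy":0,"wz":0},{"tx":1,"ty":-0.6,"tz":0,"wx":0,"wy":0,"wz":0},{"tx":1,"ty":-0.6,"tz":0,"wx":0,"wy":0,"wz":0},{"tx":1,"ty":-0.6,"tz":0,"wx":0,"wy":0,"wz":0},{"tx":1,"ty":-0.6,"tz":0,"wx":0,"wy":0,"wz":0},{"tx":1,"ty":-0.6,"tz":0,"wx":0,"wy":0,"wz":0},{"tx":1,"ty":-0.6,"tz":0,"wx":0,"wy":0,"wz":0},{"tx":1,"ty":-0.6,"tz":0,"wx":0,"wy":0,"wz":0},{"tx":1,"ty":-0.6,"tz":0,"wx":0,"wy":0,"wz":0},{"tx":1,"ty":-0.6,"tz":0,"wx":0,"wy":0,"wz":0}]'
python3 -m pendant '[{"tx":0,"ty":0,"tz":1,"wx":0,"wy":0,"wz":0},{"tx":0,"ty":0,"tz":1,"wx":0,"wy":0,"wz":0},{"tx":0,"ty":0,"tz":1,"wx":0,"wy":0,"wz":0},{"tx":0,"ty":0,"tz":1,"wx":0,"wy":0,"wz":0},{"tx":0,"ty":0,"tz":1,"wx":0,"wy":0,"wz":0},{"tx":0,"ty":0,"tz":0,"wx":0,"wy":0,"wz":0},{"tx":0,"ty":0,"tz":0,"wx":0,"wy":0,"wz":0}]'
python3 - <<'E'
from h import *
st([46,0,194])
for d in(65,55,45,35,25,15,8,3,0):
    t=np.radians(d);r=145;print(d,(80-r*np.cos(t)+18*np.sin(t)+9.5).round(1),(55+r*np.sin(t)+18*np.cos(t)).round(1))
E
```

```text
time_s: 3.95
tcp_pos: [670.0, -106.0, 321.6]
ee_rot: [0.99, -0.143, -0.001, 0.0]
force: [-0.3, -0.8, 0.5]
gripper_width: 0.4
finger_force: 0.0
time_s: 4.65
tcp_pos: [668.7, -105.7, 197.0]
ee_rot: [0.99, -0.143, -0.001, -0.0]
force: [0.4, 1.1, 1.0]
gripper_width: 0.8
finger_force: 0.0
t 4.65 case [ 84.8  -1.1 197. ] F [0.4 1.1 1. ] toolx deg -16.45 z [-0.002  0.    -1.   ] w 0.8
units [-1.55 -0.04  0.12]
65 44.5 194.0
55 21.1 184.1
45 -0.3 170.3
35 -19.0 152.9
25 -34.3 132.6
15 -45.9 109.9
8 -51.6 93.0
3 -54.4 80.6
0 -55.5 73.0
```

```bash
python3 -m pendant '[{"tx":-0.4,"ty":0,"tz":0.03,"wx":0,"wy":0,"wz":0},{"tx":-0.4,"ty":0,"tz":0.03,"wx":0,"wy":0,"wz":0},{"tx":-0.4,"ty":0,"tz":0.03,"wx":0,"wy":0,"wz":0},{"tx":-0.2,"ty":0,"tz":0.03,"wx":0,"wy":0,"wz":0},{"tx":-0.2,"ty":0,"tz":0.07,"wx":0,"wy":0,"wz":0},{"tx":-0.2,"ty":0,"tz":0.07,"wx":0,"wy":0,"wz":0},{"tx":-0.2,"ty":0,"tz":0.07,"wx":0,"wy":0,"wz":0},{"tx":-0.2,"ty":0,"tz":0.07,"wx":0,"wy":0,"wz":0},{"tx":-0.2,"ty":0,"tz":0.07,"wx":0,"wy":0,"wz":0},{"tx":-0.2,"ty":0,"tz":0.07,"wx":0,"wy":0,"wz":0}]'
python3 - <<'E'
from h import *
st([0,0,170])
E
```

```text
time_s: 5.65
tcp_pos: [606.4, -86.3, 183.6]
ee_rot: [0.99, -0.143, -0.0, -0.0]
force: [1.7, -0.1, 0.3]
gripper_width: 0.3
finger_force: 0.9
t 5.65 case [ 19.5  -0.  183.6] F [ 1.7 -0.1  0.3] toolx deg -16.4 z [-0.  0. -1.] w 0.3
units [-0.78 -0.    0.54]
```

```bash
python3 -m pendant '[{"tx":-0.2,"ty":0,"tz":0.13,"wx":0,"wy":0,"wz":0},{"tx":-0.2,"ty":0,"tz":0.13,"wx":0,"wy":0,"wz":0},{"tx":-0.2,"ty":0,"tz":0.13,"wx":0,"wy":0,"wz":0},{"tx":-0.2,"ty":0,"tz":0.14,"wx":0,"wy":0,"wz":0},{"tx":-0.18,"ty":0,"tz":0.17,"wx":0,"wy":0,"wz":0},{"tx":-0.18,"ty":0,"tz":0.17,"wx":0,"wy":0,"wz":0},{"tx":-0.18,"ty":0,"tz":0.18,"wx":0,"wy":0,"wz":0},{"tx":-0.18,"ty":0,"tz":0.18,"wx":0,"wy":0,"wz":0},{"tx":-0.15,"ty":0,"tz":0.2,"wx":0,"wy":0,"wz":0},{"tx":-0.15,"ty":0,"tz":0.2,"wx":0,"wy":0,"wz":0}]'
python3 - <<'E'
from h import *
st([-34,0,132.6])
f=grab("top");P=cloud(f);M=P.copy();M[...,:2]=(P[...,:2]-O)@A
m=(f['depth']>0)&(abs(M[...,1])<118)&(M[...,0]>-110)&(M[...,0]<110)&(M[...,2]>75)&(M[...,2]<190)&((abs(M[...,1])>100))
h=M[m];print(len(h));n,c=np.linalg.svd(np.c_[h[:,0],h[:,2]]-np.c_[h[:,0],h[:,2]].mean(0),full_matrices=False)[1:];print(n,c,h.min(0),h.max(0))
E
```

```text
time_s: 6.65
tcp_pos: [562.6, -73.4, 142.8]
ee_rot: [0.99, -0.143, -0.0, 0.0]
force: [0.3, -0.3, 1.4]
gripper_width: 0.3
finger_force: 1.0
t 6.65 case [-2.610e+01 -1.000e-01  1.428e+02] F [ 0.3 -0.3  1.4] toolx deg -16.4 z [-0. -0. -1.] w 0.3
units [-0.32 -0.    0.41]
279
[804.9401519   55.62358599] [[-0.87960439  0.47570591]
 [ 0.47570591  0.87960439]] [-56.98894562 100.03446182  75.18648221] [ 87.03242722 117.99802688 152.63906608]
```

Depth shows the lid following, now at about 28°. Continuing.

```bash
python3 -m pendant '[{"tx":-0.15,"ty":0,"tz":0.2,"wx":0,"wy":0,"wz":0},{"tx":-0.15,"ty":0,"tz":0.2,"wx":0,"wy":0,"wz":0},{"tx":-0.12,"ty":0,"tz":0.23,"wx":0,"wy":0,"wz":0},{"tx":-0.12,"ty":0,"tz":0.23,"wx":0,"wy":0,"wz":0},{"tx":-0.12,"ty":0,"tz":0.23,"wx":0,"wy":0,"wz":0},{"tx":-0.12,"ty":0,"tz":0.23,"wx":0,"wy":0,"wz":0},{"tx":-0.07,"ty":0,"tz":0.2,"wx":0,"wy":0,"wz":0},{"tx":-0.07,"ty":0,"tz":0.2,"wx":0,"wy":0,"wz":0},{"tx":-0.07,"ty":0,"tz":0.2,"wx":0,"wy":0,"wz":0}]'
python3 -m pendant '[{"tx":-0.05,"ty":0,"tz":0.15,"wx":0,"wy":0,"wz":0},{"tx":-0.05,"ty":0,"tz":0.15,"wx":0,"wy":0,"wz":0},{"tx":-0.03,"ty":0,"tz":0.12,"wx":0,"wy":0,"wz":0},{"tx":-0.02,"ty":0,"tz":0.12,"wx":0,"wy":0,"wz":0},{"tx":0,"ty":0,"tz":0,"wx":0,"wy":0,"wz":0}]'
python3 - <<'E'
from h import *
st([-55,0,73])
E
```

```text
time_s: 7.6
tcp_pos: [539.3, -66.5, 94.9]
ee_rot: [0.99, -0.143, 0.0, 0.0]
force: [1.5, 0.7, 1.3]
gripper_width: 0.4
finger_force: 0.8
time_s: 8.1
tcp_pos: [535.2, -65.4, 81.2]
ee_rot: [0.99, -0.143, -0.001, -0.0]
force: [0.7, -0.5, 0.4]
gripper_width: 0.2
finger_force: 0.0
t 8.1 case [-54.6  -0.1  81.2] F [ 0.7 -0.5  0.4] toolx deg -16.4 z [-0.001  0.    -1.   ] w 0.2
units [-0.02 -0.    0.33]
```

```bash
python3 -m pendant '[{"tx":0,"ty":0,"tz":0.1,"wx":0,"wy":0,"wz":0},{"tx":0,"ty":0,"tz":0.1,"wx":0,"wy":0,"wz":0},{"tx":0,"ty":0,"tz":0.08,"wx":0,"wy":0,"wz":0},{"tx":0,"ty":0,"tz":0.06,"wx":0,"wy":0,"wz":0},{"tx":0,"ty":0,"tz":0.04,"wx":0,"wy":0,"wz":0},{"tx":0,"ty":0,"tz":0,"wx":0,"wy":0,"wz":0}]'
python3 - <<'E'
from h import *
st([-55,0,73])
E
```

```text
time_s: 8.7
tcp_pos: [535.5, -65.4, 73.3]
ee_rot: [0.99, -0.143, -0.001, -0.0]
force: [-5.9, 2.1, 11.4]
gripper_width: 0.5
finger_force: 5.4
t 8.7 case [-54.4  -0.   73.3] F [-5.9  2.1 11.4] toolx deg -16.39 z [-0.001  0.    -1.   ] w 0.5
units [-0.02 -0.    0.01]
```

The lid bottomed out at z 73 with 11 N. I'll rise and move to the knob's -y side.

```bash
python3 -m pendant '[{"tx":0,"ty":0,"tz":-0.4,"wx":0,"wy":0,"wz":0},{"tx":0,"ty":0,"tz":-0.7,"wx":0,"wy":0,"wz":0},{"tx":0,"ty":0,"tz":-0.7,"wx":0,"wy":0,"wz":0},{"tx":-0.67,"ty":0.83,"tz":0,"wx":0,"wy":0,"wz":0},{"tx":-0.67,"ty":0.83,"tz":0,"wx":0,"wy":0,"wz":0},{"tx":-0.67,"ty":0.84,"tz":0,"wx":0,"wy":0,"wz":0},{"tx":0,"ty":0,"tz":0,"wx":0,"wy":0,"wz":0},{"tx":0,"ty":0,"tz":0,"wx":0,"wy":0,"wz":0}]'
python3 - <<'E'
from h import *
st([-105,-62,70])
f=grab("scene");P=cloud(f);M=P.copy();M[...,:2]=(P[...,:2]-O)@A
ok=f['depth']>0
h=M[ok&(abs(M[...,1]-60)<40)&(abs(M[...,0])<75)&(M[...,2]<150)];print('lid z',np.percentile(h[:,2],[5,50,95]))
f=grab("top");P=cloud(f);M=P.copy();M[...,:2]=(P[...,:2]-O)@A
ok=f['depth']>0
for x in(-70,-30,10,50):
    h=M[ok&(abs(M[...,1]-70)<40)&(abs(M[...,0]-x)<10)&(M[...,2]<120)];print(x,len(h),np.median(h[:,2]) if len(h) else 0)
f=grab("wrist");cv2.imwrite('pics/w2.png',f['frame'][...,::-1])
E
```

```text
time_s: 9.5
tcp_pos: [470.3, -111.5, 117.7]
ee_rot: [0.99, -0.143, 0.001, 0.0]
force: [0.4, 0.3, 0.5]
gripper_width: 0.5
finger_force: 0.0
t 9.5 case [-103.9  -62.7  117.7] F [0.4 0.3 0.5] toolx deg -16.48 z [ 0.001 -0.    -1.   ] w 0.5
units [-0.05 -0.03  1.91]
lid z [67.48501876 71.24101808 74.83451282]
-70 215 73.19694007228622
-30 187 74.11798789434363
10 182 74.33549739672515
50 178 73.9215013115462
```

View pics/w2.png

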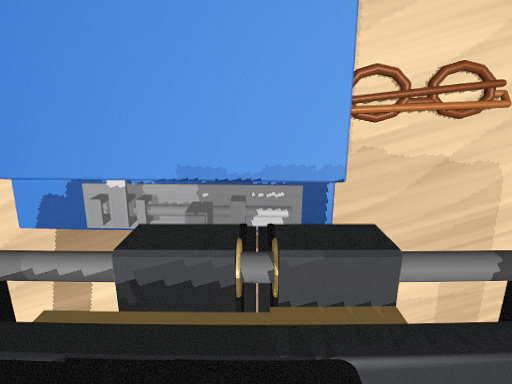

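The wrist view shows the lid flat, its edge at row 180, with the keeper at (118,205) sitting between the guides. Descending beside the knob.

```bash
python3 -m pendant '[{"tx":-0.03,"ty":0,"tz":0.5,"wx":0,"wy":0,"wz":0},{"tx":-0.02,"ty":0,"tz":0.5,"wx":0,"wy":0,"wz":0},{"tx":0,"ty":0,"tz":0.5,"wx":0,"wy":0,"wz":0},{"tx":0,"ty":0,"tz":0.35,"wx":0,"wy":0,"wz":0},{"tx":0,"ty":0,"tz":0,"wx":0,"wy":0,"wz":0},{"tx":0,"ty":0,"tz":0,"wx":0,"wy":0,"wz":0}]'
python3 - <<'E'
from h import *
st([-105,-18,70])
E
```

```text
time_s: 10.25
tcp_pos: [468.5, -110.8, 70.6]
ee_rot: [0.99, -0.143, -0.0, -0.0]
force: [0.0, -0.3, -0.2]
gripper_width: 0.3
finger_force: 0.0
t 10.25 case [-105.8  -62.5   70.6] F [ 0.  -0.3 -0.2] toolx deg -16.4 z [-0.001  0.    -1.   ] w 0.3
units [ 0.03 -1.78  0.02]
```

```bash
python3 -m pendant '[{"tx":0.03,"ty":-0.15,"tz":0,"wx":0,"wy":0,"wz":0},{"tx":0,"ty":-0.15,"tz":0,"wx":0,"wy":0,"wz":0},{"tx":0,"ty":-0.15,"tz":0,"wx":0,"wy":0,"wz":0},{"tx":0,"ty":-0.15,"tz":0,"wx":0,"wy":0,"wz":0},{"tx":0,"ty":-0.15,"tz":0,"wx":0,"wy":0,"wz":0},{"tx":0,"ty":-0.15,"tz":0,"wx":0,"wy":0,"wz":0},{"tx":0,"ty":-0.15,"tz":0,"wx":0,"wy":0,"wz":0},{"tx":0,"ty":-0.15,"tz":0,"wx":0,"wy":0,"wz":0},{"tx":0,"ty":-0.15,"tz":0,"wx":0,"wy":0,"wz":0},{"tx":0,"ty":-0.15,"tz":0,"wx":0,"wy":0,"wz":0}]'
python3 - <<'E'
from h import *
st([-105,-18,70])
E
```

```text
time_s: 11.25
tcp_pos: [480.2, -75.0, 71.1]
ee_rot: [0.99, -0.143, 0.0, 0.0]
force: [0.4, -2.0, -0.6]
gripper_width: 0.1
finger_force: 1.0
t 11.25 case [-104.6  -24.8   71.1] F [ 0.4 -2.  -0.6] toolx deg -16.4 z [ 0. -0. -1.] w 0.1
units [-0.01 -0.27  0.05]
```

```bash
python3 -m pendant '[{"tx":0,"ty":-0.1,"tz":0,"wx":0,"wy":0,"wz":0},{"tx":0,"ty":-0.1,"tz":0,"wx":0,"wy":0,"wz":0},{"tx":0,"ty":-0.08,"tz":0,"wx":0,"wy":0,"wz":0},{"tx":0,"ty":-0.06,"tz":0,"wx":0,"wy":0,"wz":0},{"tx":0,"ty":0,"tz":0,"wx":0,"wy":0,"wz":0}]'
python3 - <<'E'
from h import *
st([-105,-18,70])
E
```

```text
time_s: 11.75
tcp_pos: [482.5, -66.7, 71.1]
ee_rot: [0.99, -0.143, -0.0, -0.0]
force: [0.1, -1.5, 0.8]
gripper_width: 0.3
finger_force: 0.4
t 11.75 case [-104.8  -16.3   71.1] F [ 0.1 -1.5  0.8] toolx deg -16.4 z [-0.  0. -1.] w 0.3
units [-0.01  0.07  0.04]
```

```bash
python3 -m pendant '[{"tx":0,"ty":-0.06,"tz":0,"wx":0,"wy":0,"wz":0},{"tx":0,"ty":-0.06,"tz":0,"wx":0,"wy":0,"wz":0},{"tx":0,"ty":0,"tz":0,"wx":0,"wy":0,"wz":0}]'
python3 - <<'E'
from h import *
st([-105,-18,70])
f=grab("top");P=cloud(f);M=P.copy();M[...,:2]=(P[...,:2]-O)@A
k=M[(f['depth']>0)&(M[...,2]>80)&(M[...,2]<95)&(abs(M[...,0]+105)<14)&(M[...,1]>-25)&(M[...,1]<40)];print(len(k),np.percentile(k,[2,50,98],axis=0) if len(k) else 0)
E
```

```text
time_s: 12.05
tcp_pos: [483.2, -63.9, 71.0]
ee_rot: [0.99, -0.143, -0.0, -0.0]
force: [0.7, -1.4, 0.9]
gripper_width: 0.4
finger_force: 0.6
t 12.05 case [-104.9  -13.4   71. ] F [ 0.7 -1.4  0.9] toolx deg -16.4 z [-0.  0. -1.] w 0.4
units [-0.    0.19  0.04]
0 0
```

```bash
python3 -m pendant '[{"tx":0,"ty":-0.06,"tz":0,"wx":0,"wy":0,"wz":0},{"tx":0,"ty":-0.06,"tz":0,"wx":0,"wy":0,"wz":0},{"tx":0,"ty":-0.06,"tz":0,"wx":0,"wy":0,"wz":0},{"tx":0,"ty":0,"tz":0,"wx":0,"wy":0,"wz":0}]'
python3 -c "
from h import *
st()"
```

```text
time_s: 12.5
tcp_pos: [484.0, -61.5, 71.1]
ee_rot: [0.99, -0.142, -0.0, 0.002]
force: [-2.2, -9.8, 0.7]
gripper_width: 0.6
finger_force: 5.1
t 12.5 case [-104.8  -10.8   71.1] F [-2.2 -9.8  0.7] toolx deg -16.37 z [-0.001 -0.003 -1.   ] w 0.6
```

```bash
python3 -m pendant '[{"tx":0,"ty":-0.06,"tz":0,"wx":0,"wy":0,"wz":0},{"tx":0,"ty":0,"tz":0,"wx":0,"wy":0,"wz":0}]'
python3 -c "
from h import *
st()"
python3 -m pendant '[{"tx":0,"ty":0.3,"tz":0,"wx":0,"wy":0,"wz":0},{"tx":0,"ty":0.6,"tz":0,"wx":0,"wy":0,"wz":0},{"tx":0,"ty":0,"tz":-0.5,"wx":0,"wy":0,"wz":0},{"tx":0,"ty":0,"tz":-1,"wx":0,"wy":0,"wz":0},{"tx":0,"ty":0,"tz":-1,"wx":0,"wy":0,"wz":0},{"tx":0,"ty":0,"tz":-1,"wx":0,"wy":0,"wz":0},{"tx":-1,"ty":1,"tz":-1,"wx":0,"wy":0,"wz":0},{"tx":-1,"ty":1,"tz":-1,"wx":0,"wy":0,"wz":0},{"tx":-1,"ty":1,"tz":-1,"wx":0,"wy":0,"wz":0},{"tx":-1,"ty":1,"tz":-1,"wx":0,"wy":0,"wz":0}]'
python3 -m pendant '[{"tx":0,"ty":0,"tz":-0.5,"wx":0,"wy":0,"wz":0},{"tx":0,"ty":0,"tz":0,"wx":0,"wy":0,"wz":0},{"tx":0,"ty":0,"tz":0,"wx":0,"wy":0,"wz":0},{"tx":0,"ty":0,"tz":0,"wx":0,"wy":0,"wz":0}]'
python3 - <<'E'
from h import *
st()
for n in("top","wrist"):
    f=grab(n);P=cloud(f);M=P.copy();M[...,:2]=(P[...,:2]-O)@A
    k=M[(f['depth']>0)&(M[...,2]>82)&(M[...,2]<95)&(abs(M[...,0]+105)<14)&(abs(M[...,1])<60)];print(n,len(k),np.percentile(k,[2,50,98],axis=0).round(1).tolist() if len(k) else 0)
    h=M[(f['depth']>0)&(abs(M[...,1])<100)&(abs(M[...,0]+60)<12)&(M[...,2]<120)];print('lid',np.percentile(h[:,2],[5,50,95]) if len(h) else 0)
cv2.imwrite('pics/w3.png',f['frame'][...,::-1])
E
```

```text
time_s: 12.7
tcp_pos: [484.0, -61.4, 71.1]
ee_rot: [0.99, -0.142, -0.001, 0.003]
force: [-5.1, -15.1, 1.6]
gripper_width: 0.3
finger_force: 8.0
t 12.7 case [-104.8  -10.7   71.1] F [ -5.1 -15.1   1.6] toolx deg -16.35 z [-0.002 -0.006 -1.   ] w 0.3
time_s: 13.7
tcp_pos: [353.5, -147.0, 260.3]
ee_rot: [0.99, -0.142, 0.001, -0.0]
force: [0.5, -1.2, -0.8]
gripper_width: 0.5
finger_force: 0.0
time_s: 14.1
tcp_pos: [354.6, -146.6, 269.8]
ee_rot: [0.99, -0.142, -0.001, -0.001]
force: [-0.8, 0.0, 0.9]
gripper_width: 0.9
finger_force: 0.0
t 14.1 case [-205.  -129.   269.8] F [-0.8  0.   0.9] toolx deg -16.32 z [-0.002  0.002 -1.   ] w 0.9
top 28 [[-112.0, -1.4, 83.9], [-103.8, 5.5, 88.3], [-96.5, 11.6, 91.2]]
lid [70.96397647 73.98904396 76.67869833]
wrist 269 [[-112.3, -0.9, 82.7], [-104.8, 5.0, 87.8], [-97.1, 12.8, 89.5]]
lid [71.88892636 73.22502406 74.52899479]
```

View pics/w3.png

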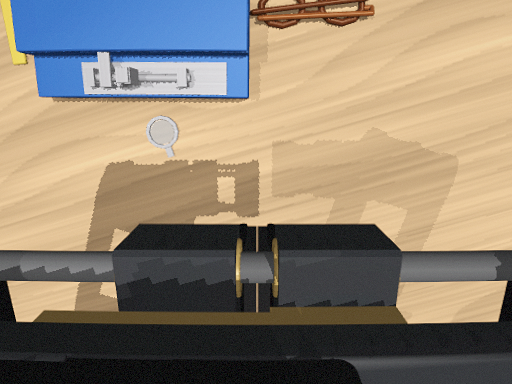

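The view shows the lid flat, the knob at (125,77) up against the middle guide by the keeper (105,65), and the lens and frame undisturbed. The knob measures case y ≈ 5 (home is 4), and it didn't move further under 15 N.

```bash
python3 -c "
from cell import bot
print(bot.close_job())"
```

```text
the job is handed in; nothing more can be done
None
```

The lid is pushed fully shut and, after that, the latch is at its stop with the bolt through the keeper by position; the arm is clear and touched none of the loose items, and the job was handed in at about 14 s with no verdict shown.

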